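Turn over the settled spice jar and stand it back

ROBOT

A 6-joint arm with a two-finger parallel gripper is mounted at the origin on the work surface; the furniture and walls round the work are solid. World frame = base frame: x ahead of the robot, y to its left, z up, the work surface at z = 0. Lengths are in m, angles in rad, forces in N, time in s.
With the tool pointing down it reaches from about 0.3 to 0.85 m from the base axis. Payload 5.4 kg.
Tool frame: the origin (TCP) lies between the finger pads; the fingertips stand 17 mm ahead of it and the grasp point (between the pads) lies 2 mm behind it; x points along the fingers, y is the direction in which the jaws open and shut, and the axes are right-handed (so a half turn about x gives the same grasp; the last joint's range is limited). The gripper opens to 85 mm and grips with 20 to 120 N. Pads are 22 mm wide; open, the fingers measure 114 mm over their backs; the gripper's body (76 mm by 85 mm) begins 54 mm behind the grasp point. The pads swing forward as they close: fully open they stand 13 mm farther back than shut.
Start: joints at [-1.509, 0.158, 1.597, -0, 1.386, -0.21], TCP at [0.154, -0.554, 0.248] pointing down, gripper open.
Joint ranges: [-2.91, 2.91], [-0.94, 2.29], [0.18, 2.7], [-1.29, 4.43], [0.17, 2.64], [-3, 3]. Speed limits (rad/s): [2.57, 2.57, 3.14, 3.14, 3.14, 3.14].

INTERFACE

Orientations are given as a unit quaternion [w, x, y, z].
In Python, from plant import telemetry, eyes, job gives the robot as it stands. The module is installed in compiled form; this text tells all that it offers.
- The arm moves only by the tool drive_tool, never from a script. Its argument "moves" is a list of rows, each a list of 2 entries, a list of its own where there are three numbers: the shift along the tool's x, y, z in cm, then the turn, a rotation vector about the tool's x, y, z in rad. In form: [[[tx, ty, tz], [rx, ry, rz]], ...]. A call has exactly 8 rows; each row shifts and turns the commanded pose from where the row before left it, along the tool's axes as they then stand; what a row does not reach is not made up. A row lasts 1/12 s, in which the tool goes at most 41.7 mm and 7.16 degrees, less where a joint would pass 70% of its speed; a pose out of reach is approached as far as the arm can. A call with a gripper value outside its range is refused whole. "grip" is the closure, from 0 (fully open) to 1 (shut), set as the call begins (left out, the last holds). The fingers move at their own pace and stop on an object; the grip force is fixed at half the most. Time passes only in rows, so rows that do not move let the fingers close, or fill a call up. It gives the time, the measured TCP pose, the force and the opening at its end, in the units of the state.
- telemetry.read_state(): the state, without advancing time (a new reading comes with each control period).
- eyes.read_camera(name): name is "scene" or "top"; returns a dict with "pixels" (480x640x3 uint8, blue, green, red), "vertical_fov" (degrees; the focal length in pixels is half the picture's height over the tangent of half this angle, whatever the lens; pixels are square), "cx", "cy" (the principal point, pixels), "camera_from_world" (4x4, takes a point from world to camera coordinates). Camera axes: x right, y up, looking along -z (the intrinsics and any distortion apply to the point x, -y, -z); pixel columns grow to the right and rows downward; lengths in m; the calibration is good to about 2 mm. A picture is of the moment at which its call begins. There is no depth.
- job.finish_job(): hands the job in, once; it reports no verdict.
Trained networks look in a picture, given as the dict that the camera call returned (one of the last four; its "shot" number tells which), for a name from the list of things; names that differ only in an ending like _2 or _b are one class to them, and where a whole thing is asked for, a point or a joint stands for the part that bears it (a point fixed in the world has none). Each returns a list of dicts, best first, with "score" (0 to 1); they miss things now and then, are a little off and sometimes report something else, mostly with a low value. They report only what shows in the picture. A call takes as long as a camera call. They do not tell look-alikes from the thing itself.
- eyes.masks_of(thing, picture): "pixels" (480x640 bool, what is visible of it) and "extent" ([left, top, right, bottom] in pixels, round what is visible of it).
The state is a dict: "t": time; "joint_positions": joint angles; "joint_velocities": joint speeds; "joint_torque": joint torques, N m; "tool_pos": TCP position; "eef_rot": TCP orientation; "force": force on the tool from outside, world axes, zero at the start; "ft_torque": the same for the moment, N m; "finger_gap": finger opening in m.
Only numpy, scipy, OpenCV 4.12 (cv2) and the standard library are available. Lean on these libraries where they do the work, as an engineer would, in place of code of your own. Each camera call takes 0.05 s, during which the arm holds its last target. There are 200 camera calls.

TASK

The spice in the jar with the black lid has settled. Pick up that closed jar, turn it upside down in the air so that its lid points steeply downward, hold it so for a second, then stand it back upright on the worktop where it stood and let go. Do not drop it, and leave the jars with the yellow and the white lid where they are.

Things in the scene. Friction and masses are not known exactly. Their poses are not given: they have to be found in the camera images.
- black_lid_jar_mid (a point): centre, half-way up, of the jar to turn over: a closed round clear-glass spice jar with a green label and a black lid (small green patch on top) that stays on. 40 mm diameter over its whole height, 105 mm tall, about 0.11 kg; the point lies on its axis 52.5 mm above its underside. It stands loose on the worktop. Its z axis runs from foot to lid (up at the start).
- yellow_lid_jar_mid (a point): centre, half-way up, of a bystander spice jar with a mustard-yellow lid, 45 mm diameter, 100 mm tall, standing loose on the worktop; z axis from foot to lid
- white_lid_jar_mid (a point): centre, half-way up, of a bystander spice jar with a white lid (a small dark patch on its top), 47 mm diameter, 98 mm tall, standing loose on the worktop; z axis from foot to lid. (High above, a fixed pendant lamp of 140 mm diameter hangs at x 0.34, y -0.06 m down to z 0.91 m; a raised elbow could strike it.)
Things that resemble listed ones, but are neither listed nor needed, are in the scene too. What is shaped like the part that bears black_lid_jar_mid but turquoise is not meant.

How it is judged:
On the way:
1. the black-lidded jar is held in the fingers clear of the worktop with its lid pointing down, within 45 degrees of straight down, for half a second (angle between black_lid_jar_mid's own z axis and vertical above 2.356 rad and height (world z) of black_lid_jar_mid above 0.09 m and contact force between black_lid_jar and the fingers above 0.5 N), for 0.5 s.
At the end, for the whole second after the job is handed in: The black-lidded jar stands upright (within 10 degrees), released and at rest on the worktop within 40 mm of where it stood at the start; the yellow-lidded and white-lidded jars are within 20 mm of where they were (angle between black_lid_jar_mid's own z axis and vertical below 0.175 rad and distance of black_lid_jar_mid from where it was at the start of the episode below 0.04 m and height (world z) of black_lid_jar_mid below 0.06 m and linear speed of black_lid_jar below 0.02 m/s and distance of each of yellow_lid_jar_mid, white_lid_jar_mid from where it was at the start of the episode below 0.02 m); the robot touches nothing.
It fails at once if the black-lidded jar is dropped (moves faster than 0.6 m/s with no finger touching it) (linear speed of black_lid_jar above 0.6 m/s and contact force between black_lid_jar and the fingers below 0.05 N).
It fails at once if another jar is displaced or knocked over (its centre moves more than 20 mm) (distance of any of yellow_lid_jar_mid, white_lid_jar_mid from where it was at the start of the episode above 0.02 m).
It also fails if it takes over 54 s, if anything falls off the work surface, if the arm or the gripper's body presses on something with over 40 N, if the wrist force passes 120 N, or if a joint passes its speed limit or range.

## Working session

There is one attempt and no reset: what is moved stays moved. The work goes in short steps, Python scripts to look and compute and a tool call to move; the robot and the scene stay as the last step left them, time stands still between calls to the robot, and variables do not carry over. Pictures are saved under pics/ and viewed, about 8 in all and at most 12, crops included, and the job is handed in when it is done.

Besides the shell and the picture viewer there is one more tool, called after "Call:" by a JSON object that holds its "name" and its "arguments", one argument or row to a line. drive_tool: Moves the arm, as the interface text tells. Its arguments: {"type":"object","properties":{"moves":{"type":"array"},"grip":{"type":"number"}},"required":["moves"]}

```bash
mkdir -p pics; cat > h.py <<'E'
import numpy as np, cv2
from plant import telemetry, eyes, job
def K(p):
    f=240/np.tan(np.radians(p["vertical_fov"])/2); return f,p["cx"],p["cy"]
def ray(p,u,v):
    f,cx,cy=K(p); M=np.array(p["camera_from_world"]); R=M[:3,:3]; o=-R.T@M[:3,3]
    return o,R.T@np.array([(u-cx)/f,-(v-cy)/f,-1.])
def atz(p,u,v,z):
    o,d=ray(p,u,v); return o+d*(z-o[2])/d[2]
def proj(p,X):
    f,cx,cy=K(p); M=np.array(p["camera_from_world"]); c=M[:3,:3]@np.array(X)+M[:3,3]
    return cx+f*c[0]/-c[2], cy-f*c[1]/-c[2]
E
python3 - <<'E'
from h import *
s=telemetry.read_state(); print(s)
for n in("scene","top"):
    p=eyes.read_camera(n); cv2.imwrite(f"pics/{n}1.png",np.array(p["pixels"]))
    print(n,{k:p[k] for k in p if k!="pixels"})
    for t in("black_lid_jar_mid","yellow_lid_jar_mid","white_lid_jar_mid"):
        for m in eyes.masks_of(t,p): print(n,t,m["score"],m["extent"])
E
```

```text
{'t': 0.0, 'joint_positions': array([-1.50908802e+00,  1.59056988e-01,  1.59826000e+00, -1.88624243e-05,
        1.38617617e+00, -2.10061228e-01]), 'joint_velocities': array([-0.00041461, -0.00143845,  0.00165814, -0.00020303, -0.00155889,
        0.00082346]), 'joint_torque': array([-1.84681507e-03, -3.96007812e+01, -3.31428623e+01, -4.93158768e-04,
        8.56164173e-03,  4.46443062e-05]), 'tool_pos': array([ 0.15431059, -0.5533111 ,  0.2472985 ]), 'eef_rot': array([ 0.09512023,  0.70063135,  0.09646136, -0.70054483]), 'force': array([-0.09162069, -0.2568501 ,  0.20371096]), 'ft_torque': array([-0.02936103, -0.03065801,  0.01424294]), 'finger_gap': 0.08533006028791609}
scene {'vertical_fov': 45.02156797022903, 'cx': 328.2671316669564, 'cy': 248.00196898181443, 'camera_from_world': array([[-0.82500421, -0.56466552, -0.02282309,  0.47855466],
       [ 0.32440615, -0.50626931,  0.79903193, -0.24414366],
       [-0.46274042,  0.65180076,  0.60085529, -0.68533493],
       [ 0.        ,  0.        ,  0.        ,  1.        ]]), 'shot': 1}
scene black_lid_jar_mid 0.78 [364.5, 183.8, 391.
[... 195 characters left out ...]
e_lid_jar_mid 0.71 [365.8, 183.3, 391.3, 245.9]
scene white_lid_jar_mid 0.61 [238.4, 288.9, 279.1, 362.3]
top {'vertical_fov': 49.970416221298294, 'cx': 316.2543229189415, 'cy': 237.46461064429445, 'camera_from_world': array([[-0.01220781, -0.9998935 ,  0.00799718, -0.03479042],
       [ 0.99191701, -0.01109945,  0.12640195, -0.57589137],
       [-0.12629973,  0.00947563,  0.99194687, -0.83735411],
       [ 0.        ,  0.        ,  0.        ,  1.        ]]), 'shot': 2}
top black_lid_jar_mid 0.95 [416.4, 228.9, 454.0, 257.9]
top black_lid_jar_mid 0.75 [365.7, 217.9, 397.1, 246.8]
top yellow_lid_jar_mid 0.83 [286.4, 198.2, 317.5, 232.0]
top white_lid_jar_mid 0.94 [168.6, 219.1, 209.7, 254.1]
```

View pics/scene1.png

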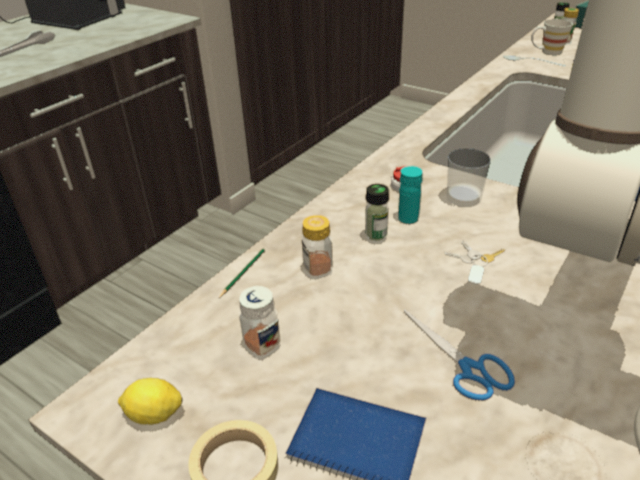

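View pics/top1.png

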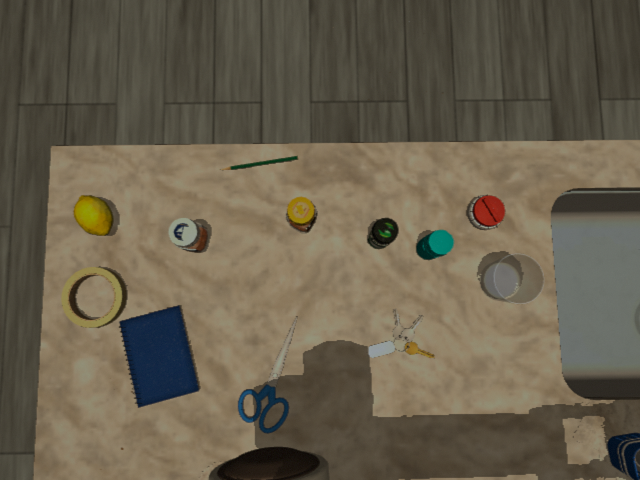

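The black-lidded candidates are the black and green jar at top (384,232) / scene (377,212) and the turquoise jar at top (435,244) / scene (411,195). The black and green one fits the description, and turquoise is ruled out. I'll confirm it in a crop and measure.

```bash
python3 - <<'E'
from h import *
from scipy.optimize import least_squares
P={n:eyes.read_camera(n) for n in("scene","top")}
a=np.array(P["scene"]["pixels"])[150:300,280:440]; b=np.array(P["top"]["pixels"])[180:280,340:460]
cv2.imwrite("pics/crop.png",np.hstack([cv2.resize(a,(427,400),interpolation=2),cv2.resize(b,(373,400)[:2],interpolation=2)]))
for t,z in(("black_lid_jar_mid",.105),("yellow_lid_jar_mid",.1),("white_lid_jar_mid",.098)):
  c={}
  for n,p in P.items():
    c[n]=[(m["score"],np.array(m["pixels"])) for m in eyes.masks_of(t,p)]
  for n in P:
    for sc,m in c[n]:
      ys,xs=np.nonzero(m); u,v=xs.mean(),ys.mean()
      print(t,n,sc,round(u,1),round(v,1),"at mid z:",atz(P[n],u,v,z/2).round(3), [xs.min(),ys.min(),xs.max(),ys.max()])
p=P["top"]
for name,uv,z in(("black lid top",(385,231),.105),("turq",(437,243),.105),("yellow",(301,211),.1),("white",(184,233),.098)): print(name,atz(p,*uv,z).round(3))
print("scene lidtop black",atz(P["scene"],377,190,.105).round(3),"tcp",[np.round(proj(P[n],telemetry.read_state()["tool_pos"])) for n in P])
E
```

```text
black_lid_jar_mid scene 0.95 409.8 194.1 at mid z: [ 0.559 -0.237  0.052] [np.int64(398), np.int64(165), np.int64(423), np.int64(224)]
black_lid_jar_mid scene 0.71 376.5 213.6 at mid z: [ 0.578 -0.149  0.052] [np.int64(364), np.int64(184), np.int64(389), np.int64(245)]
black_lid_jar_mid top 0.96 435.6 244.5 at mid z: [ 0.559 -0.24   0.052] [np.int64(416), np.int64(229), np.int64(454), np.int64(259)]
black_lid_jar_mid top 0.65 382.9 232.8 at mid z: [ 0.58  -0.153  0.052] [np.int64(368), np.int64(218), np.int64(398), np.int64(248)]
yellow_lid_jar_mid scene 0.93 316.8 247.5 at mid z: [ 0.611 -0.014  0.05 ] [np.int64(302), np.int64(216), np.int64(332), np.int64(279)]
yellow_lid_jar_mid top 0.64 301.1 214.2 at mid z: [ 0.613 -0.016  0.05 ] [np.int64(286), np.int64(196), np.int64(316), np.int64(233)]
white_lid_jar_mid scene 0.85 259.1 322.6 at mid z: [0.578 0.172 0.049] [np.int64(239), np.int64(287), np.int64(280), np.int64(359)]
white_lid_jar_mid top 0.78 188.2 234.8 at mid z: [0.581 0.172 0.049] [np.int64(168), np.int64(217), np.int64(209), np.int64(251)]
black lid top [ 0.576 -0.149  0.105]
turq [ 0.556 -0.23   0.105]
yellow [ 0.61  -0.017  0.1  ]
white [0.577 0.167 0.098]
scene lidtop black [ 0.575 -0.142  0.105] tcp [array([722.,  78.]), array([750., 560.])]
```

View pics/crop.png

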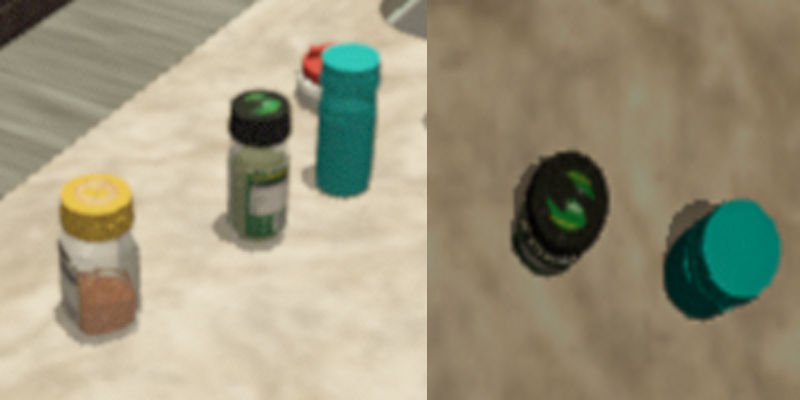

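The crop confirms the target: black lid with a green patch and green label, at about (0.578, -0.150). The turquoise jar is at (0.558, -0.237). I'll move into free space while sampling poses, so I can fit a kinematic model.

Call:
{"name": "drive_tool", "arguments": {
  "moves": [
    [[-1.5,0,-2],[0.05,0.03,0.06]],
    [[-1.5,0,-2],[0.05,0.03,0.06]],
    [[-1.5,0,-2],[0.05,0.03,0.06]],
    [[-1.5,0,-2],[0.05,0.03,0.06]],
    [[-1.5,0,-2],[0.05,0.03,0.06]],
    [[-1.5,0,-2],[0.05,0.03,0.06]],
    [[-1,0,-2],[0.05,0.03,0.06]],
    [[0,0,0],[0,0,0]]
  ]
}}

```text
t: 1.47
tool_pos: [0.2825, -0.5192, 0.3643]
eef_rot: [0.109, 0.781, -0.166, -0.593]
force: [-0.6, 1.5, 1.4]
finger_gap: 0.0852
```

```bash
cat > rec.py <<'E'
from h import *
import json
s=telemetry.read_state()
r=[list(map(float,s[k])) for k in("joint_positions","tool_pos","eef_rot")]
open("rec.jsonl","a").write(json.dumps(r)+"\n"); print(s["t"],np.round(r[0],3),np.round(r[1],3),np.round(r[2],3),s["finger_gap"])
E
echo '[[-1.50908802,0.159056988,1.59826,-0.0000189,1.38617617,-0.210061228],[0.15431059,-0.5533111,0.2472985],[0.09512023,0.70063135,0.09646136,-0.70054483]]' > rec.jsonl; python3 rec.py
```

```text
1.4667 [-1.353 -0.195  1.781  0.171  1.111  0.259] [ 0.283 -0.519  0.364] [ 0.109  0.781 -0.166 -0.593] 0.08519882326320821
```

Call:
{"name": "drive_tool", "arguments": {
  "moves": [
    [[0,-1,-2],[0.05,-0.1,0]],
    [[0,-1,-2],[0.05,-0.1,0]],
    [[0,-1,-2],[0.05,-0.1,0]],
    [[0,-1,-2],[0.05,-0.1,0]],
    [[0,-1,-2],[0.05,-0.1,0]],
    [[0,0,-2],[0.05,-0.1,0]],
    [[0,0,-2],[0,0,0]],
    [[0,0,0],[0,0,0]]
  ]
}}

```text
t: 2.13
tool_pos: [0.4212, -0.5127, 0.3451]
eef_rot: [0.058, -0.583, 0.266, 0.766]
force: [1.2, -1.4, -0.3]
finger_gap: 0.0854
```

```bash
python3 rec.py
```

```text
2.1333 [-0.897  0.401  1.159 -0.393  1.604  1.136] [ 0.421 -0.513  0.345] [ 0.058 -0.583  0.266  0.766] 0.0853866510690021
```

```bash
cat > kin.py <<'E'
import numpy as np, json, itertools
from scipy.spatial.transform import Rotation as R
from scipy.optimize import least_squares
LO=np.array([-2.91,-.94,.18,-1.29,.17,-3]);HI=np.array([2.91,2.29,2.7,4.43,2.64,3])
S=(1,1)
def rot(q,s=None):
    s=s or S
    A=R.from_euler('ZYZYZ',[q[0],q[1]+q[2],s[0]*q[3],q[4],s[1]*q[5]])
    return A.as_matrix()@np.array([[0,-1,0],[0,0,-1],[1,0,0]])
def pts(q,p):
    a1,d1,a2,a3,d4,d6=p
    Z=R.from_euler('Z',q[0]).as_matrix(); B=Z@R.from_euler('Y',q[1]).as_matrix(); C=Z@R.from_euler('Y',q[1]+q[2]).as_matrix()
    s=Z@[a1,0,d1]; e=s+B@[0,0,a2]; w=e+C@[a3,0,d4]; return s,e,w,w+d6*rot(q)[:,0]
def fk(q,p): return pts(q,p)[3]
def load():
    D=[json.loads(l) for l in open("rec.jsonl")]
    return [(np.array(q),np.array(t),R.from_quat(np.roll(o,-1)).as_matrix()) for q,t,o in D]
def fit():
    D=load()
    f=lambda p:np.concatenate([fk(q,p)-t for q,t,_ in D])
    r=least_squares(f,[0,.35,.35,0,.35,.2]); return r.x,np.abs(r.fun).max(),np.linalg.svd(r.jac)[1]
P=None
def ik(pos,M,q0,free=None,p=None):
    def f(q): return np.r_[(fk(q,p)-pos)*5, R.from_matrix(rot(q).T@M).as_rotvec()]
    r=least_squares(f,np.clip(q0,LO+.01,HI-.01),bounds=(LO,HI)); return r.x,np.abs(r.fun).max()
E
python3 - <<'E'
from kin import *
for s in itertools.product((1,-1),(1,-1)):
    print(s,[round(float(np.abs(rot(q,s)-o).max()),3) for q,t,o in load()])
print(fit())
E
```

```text
Traceback (most recent call last):
  File "kin.py", line 8, in rot
    A=R.from_euler('ZYZYZ',[q[0],q[1]+q[2],s[0]*q[3],q[4],s[1]*q[5]])
  File "scipy/spatial/transform/_rotation.pyx", line 1413, in scipy.spatial.transform._rotation.Rotation.from_euler
ValueError: Expected axis specification to be a non-empty string of upto 3 characters, got ZYZYZ
```

```bash
sed -i "s/A=R.from_euler.*/A=R.from_euler('ZYZ',[q[0],q[1]+q[2],s[0]*q[3]])*R.from_euler('YZ',[q[4],s[1]*q[5]])/" kin.py
python3 - <<'E'
from kin import *
for s in itertools.product((1,-1),(1,-1)):
    print(s,[round(float(np.abs(rot(q,s)-o).max()),3) for q,t,o in load()])
print(fit())
E
```

```text
(1, 1) [0.0, 0.0, 0.0]
(1, -1) [0.416, 0.494, 1.432]
(-1, 1) [0.0, 0.329, 0.695]
(-1, -1) [0.416, 0.636, 1.421]
(array([-0.01426233,  0.40349894,  0.25901619,  0.17670711,  0.57825026,
        0.1300312 ]), np.float64(0.14086184292660314), array([3.40547964, 2.46725113, 0.45757686, 0.29059205, 0.10632985,
       0.10126192]))
```

Call:
{"name": "drive_tool", "arguments": {
  "moves": [
    [[-0.5,0,0],[0,0.12,0]],
    [[-0.5,0,0],[0,0.12,0]],
    [[-0.5,0,0],[0,0.12,0]],
    [[-0.5,0,0],[0,0.12,0]],
    [[-0.5,0,0],[0,0.12,0]],
    [[-0.5,0,0],[0,0.12,0]],
    [[-0.5,0,0],[0,0.12,0]],
    [[0,0,0],[0,0,0]]
  ]
}}

```text
t: 2.8
tool_pos: [0.4147, -0.4971, 0.3769]
eef_rot: [0.054, 0.845, -0.269, -0.46]
force: [-0.5, 0.4, -1.7]
finger_gap: 0.0854
```

```bash
python3 rec.py
```

```text
2.8 [-1.147 -0.195  1.836  0.261  0.812  0.638] [ 0.415 -0.497  0.377] [ 0.054  0.845 -0.269 -0.46 ] 0.08540712318865122
```

Call:
{"name": "drive_tool", "arguments": {
  "moves": [
    [[-0.5,-1,0],[0,0.06,-0.1]],
    [[-0.5,-1,0],[0,0.06,-0.1]],
    [[-0.5,-1,0],[0,0.06,-0.1]],
    [[-0.5,-1,0],[0,0.06,-0.1]],
    [[-0.5,-1,0],[0,0.06,-0.1]],
    [[-0.5,0,0],[0,0.06,-0.1]],
    [[-0.5,0,0],[0,0,0]],
    [[0,0,0],[0,0,0]]
  ]
}}

```text
t: 3.47
tool_pos: [0.4088, -0.4458, 0.3951]
eef_rot: [-0.035, 0.953, 0.004, -0.301]
force: [-0.3, -0.5, 0.7]
finger_gap: 0.0856
```

```bash
python3 rec.py; python3 - <<'E'
from kin import *
D=load()
def cols(q):
    Z=R.from_euler('Z',q[0]).as_matrix();B=Z@R.from_euler('Y',q[1]).as_matrix();C=Z@R.from_euler('Y',q[1]+q[2]).as_matrix()
    E=C@R.from_euler('ZY',[q[3],q[4]]).as_matrix()
    return np.c_[Z[:,0],[0,0,1],B[:,0],B[:,2],C[:,0],C[:,2],E[:,0],E[:,2]]
A=np.vstack([cols(q) for q,_,_ in D]);b=np.concatenate([t for _,t,_ in D])
x,r,k,s=np.linalg.lstsq(A,b,rcond=None);print(x.round(4),s.round(3),np.abs(A@x-b).max())
E
```

```text
3.4667 [-1.457 -0.094  1.809  0.972  1.424  0.011] [ 0.409 -0.446  0.395] [-0.035  0.953  0.004 -0.301] 0.08561216966957191
[-0.3074  0.1548  0.1372  0.4964 -0.0915  0.8413  0.182   0.3372] [4.427 4.336 1.008 0.54  0.417 0.315 0.11  0.091] 0.1193147746541096
```

```bash
python3 - <<'E'
from kin import *
D=load()
def cols(q):
    Z=R.from_euler('Z',q[0]).as_matrix();B=Z@R.from_euler('Y',q[1]).as_matrix();C=Z@R.from_euler('Y',q[1]+q[2]).as_matrix()
    E=C@R.from_euler('ZY',[q[3],q[4]]).as_matrix()
    return np.c_[Z[:,0],Z[:,1],[0,0,1],B[:,0],B[:,2],C[:,0],C[:,2],E[:,0],E[:,1],E[:,2]]
A=np.vstack([cols(q) for q,_,_ in D]);b=np.concatenate([t for _,t,_ in D])
for idx in ([0,1,2,4,6,9],[0,1,2,4,5,6,9],[0,1,2,4,6,7,9],[1,2,4,6,8,9],range(10)):
    a=A[:,list(idx)];x,r,k,s=np.linalg.lstsq(a,b,rcond=None);print(list(idx),x.round(4),s[-1].round(3),np.abs(a@x-b).max().round(4))
E
```

```text
[0, 1, 2, 4, 6, 9] [-0.0057  0.1196  0.2487  0.3893  0.5205  0.2902] 0.118 0.0051
[0, 1, 2, 4, 5, 6, 9] [0.     0.1199 0.2981 0.3857 0.0478 0.5191 0.2884] 0.109 0.0
[0, 1, 2, 4, 6, 7, 9] [-0.0063  0.1195  0.2487  0.3897  0.5227  0.0017  0.29  ] 0.114 0.0051
[1, 2, 4, 6, 8, 9] [ 0.1202  0.2485  0.3891  0.5148 -0.0006  0.2901] 0.355 0.0052
[0, 1, 2, 3, 4, 5, 6, 7, 8, 9] [ 0.      0.1199  0.2981 -0.      0.3857  0.0478  0.5191 -0.      0.
  0.2884] 0.087 0.0
```

```bash
cat >> kin.py <<'E'
PR=(0.1199,.2981,.3857,.0478,.5191,.2884)
def pts(q,p=None):
    l,d1,a2,a3,d4,d6=PR
    Z=R.from_euler('Z',q[0]).as_matrix(); B=Z@R.from_euler('Y',q[1]).as_matrix(); C=Z@R.from_euler('Y',q[1]+q[2]).as_matrix()
    s=Z@[0,l,d1]; e=s+B@[0,0,a2]; w=e+C@[a3,0,d4]; return s,e,w,w+d6*rot(q)[:,0]
def tool(th,ph,sg=1,roll=0):
    x=np.array([np.cos(th)*np.cos(ph),np.cos(th)*np.sin(ph),-np.sin(th)]); y=sg*np.array([-np.sin(ph),np.cos(ph),0])
    return np.c_[x,y,np.cross(x,y)]@R.from_euler('X',roll).as_matrix()
E
cat > search.py <<'E'
from kin import *
J=np.array([.578,-.15,.062]); rng=np.random.default_rng(0)
cur=load()[-1][0]
out=[]
for th in np.radians([5,15,25,35]):
  for ph in np.radians([-50,-30,-10,10,30,50]):
    for sg in(1,-1):
      best=None
      for k in range(10):
        q,e=ik(J,tool(th,ph,sg),cur if k==0 else rng.uniform(LO,HI))
        if e<1e-3:
          s,el,w,t=pts(q); m=min((q-LO).min(),(HI-q).min())
          if w[2]>.11 and el[2]>.15: 
            c=np.abs(q-cur).max()
            if best is None or c<best[0]: best=(c,q,w,m)
      if best: print(np.degrees([th,ph]).round(),sg,best[1].round(2),"w",best[2].round(2),"marg",round(best[3],2),"dq",round(best[0],2))
E
python3 search.py
```

```text
[ 15. -50.] -1 [-0.14  0.56  2.14  4.02  0.99 -1.92] w [0.4  0.06 0.14] marg 0.41 dq 3.04
[ 15. -30.] 1 [-0.4   0.48  2.3   3.29  0.96  1.52] w [ 0.34 -0.01  0.14] marg 0.4 dq 2.32
[ 15. -30.] -1 [-0.4   0.48  2.3   3.29  0.96 -1.63] w [ 0.34 -0.01  0.14] marg 0.4 dq 2.32
[ 15. -10.] 1 [-0.71  0.46  2.34  2.53  1.03  1.77] w [ 0.3  -0.1   0.14] marg 0.36 dq 1.75
[ 15. -10.] -1 [-0.71  0.46  2.34  2.53  1.03 -1.38] w [ 0.3  -0.1   0.14] marg 0.36 dq 1.56
[15. 10.] 1 [-0.92  0.51  2.24  1.92  1.15  1.95] w [ 0.3  -0.2   0.14] marg 0.46 dq 1.94
[15. 10.] -1 [-0.92  0.51  2.24  1.92  1.15 -1.19] w [ 0.3  -0.2   0.14] marg 0.46 dq 1.2
[15. 30.] 1 [-0.98  0.61  2.03  1.5   1.31  2.09] w [ 0.34 -0.29  0.14] marg 0.67 dq 2.08
[15. 30.] -1 [-0.98  0.61  2.03  1.5   1.31 -1.05] w [ 0.34 -0.29  0.14] marg 0.67 dq 1.06
[15. 50.] 1 [-0.96  0.74  1.78  1.21  1.51  2.18] w [ 0.4  -0.36  0.14] marg 0.82 dq 2.17
[15. 50.] -1 [-0.96  0.74  1.78  1.21  1.51 -0.96] w [ 0.4  -0.36  0.14] marg 0.92 dq 0.98
[ 25. -50.] 1 [-0.17  0.43  2.15  4.16  0.76  1.05] w [0.41 0.05 0.18] marg 0.27 dq 3.18
[ 25. -50.]
[... 1378 characters left out ...]
.2   2.32  2.18  0.47  2.2 ] w [ 0.35 -0.11  0.23] marg 0.3 dq 2.19
[ 35. -10.] -1 [-0.64  0.2   2.32  2.18  0.47 -0.94] w [ 0.35 -0.11  0.23] marg 0.3 dq 1.2
[35. 10.] 1 [-0.81  0.27  2.23  1.59  0.75  2.4 ] w [ 0.35 -0.19  0.23] marg 0.47 dq 2.39
[35. 10.] -1 [-0.81  0.27  2.23  1.59  0.75 -0.74] w [ 0.35 -0.19  0.23] marg 0.47 dq 0.75
[35. 30.] 1 [-0.89  0.39  2.05  1.25  1.02  2.41] w [ 0.37 -0.27  0.23] marg 0.59 dq 2.4
[35. 30.] -1 [-0.89  0.39  2.05  1.25  1.02 -0.73] w [ 0.37 -0.27  0.23] marg 0.65 dq 0.74
[35. 50.] 1 [-0.88  0.53  1.83  1.01  1.26  2.38] w [ 0.43 -0.33  0.23] marg 0.62 dq 2.37
[35. 50.] -1 [-0.88  0.53  1.83  1.01  1.26 -0.76] w [ 0.43 -0.33  0.23] marg 0.87 dq 0.77
```

```bash
cat > plan.py <<'E'
from kin import *
from plant import telemetry
def state():
    s=telemetry.read_state(); return s,np.array(s["tool_pos"]),R.from_quat(np.roll(s["eef_rot"],-1)).as_matrix()
def plan(q,p,M,pos,T,n=None,show=True):
    w=R.from_matrix(M.T@T).as_rotvec(); d=M.T@(pos-p)
    n=n or int(np.ceil(max(np.linalg.norm(w)/.115,np.linalg.norm(d)/.035)))
    Rr=R.from_rotvec(w/n).as_matrix(); A=sum(np.linalg.matrix_power(Rr,k) for k in range(n)); t=np.linalg.solve(A,d)
    print("n",n,"row cm",(100*t).round(2).tolist(),"rad",(w/n).round(3).tolist())
    mx=0; cp,cM=p.copy(),M.copy(); lowz=9; path=[]
    for k in range(n):
        cp=cp+cM@t; cM=cM@Rr; q2,e=ik(cp,cM,q); 
        if e>2e-3: print("IK fail",k,e)
        mx=np.maximum(mx,np.abs(q2-q)); q=q2; path.append(np.r_[cp,pts(q)[2]])
    print("max dq/row",np.round(mx,2),"(lim .15 .15 .18..)","end q",q.round(2)); print(np.round(path[::max(1,n//4)],2).tolist())
    return q,pos,T
E
python3 - <<'E'
from plan import *
s,p,M=state(); q=s["joint_positions"]; print(p,M.round(2).tolist())
J=np.array([.578,-.15,.062]); T=tool(np.radians(25),np.radians(15),-1); g=J+.002*T[:,0]
a=plan(q,p,M,g-.13*T[:,0],T)
b=plan(*a,g,T)
c=plan(*b,g+[-.08,0,.25],T)
up=tool(np.radians(-8),np.radians(15),-1)@R.from_euler('X',2.9).as_matrix()
for sgn in(1,-1):
  up=tool(np.radians(-8),np.radians(15),-1)@R.from_euler('X',sgn*2.9).as_matrix()
  print("tilt",np.degrees(np.arccos((up@T.T)[2,2])))
  d=plan(*c,g+[-.08,0,.25],up)
E
```

```text
[ 0.40883348 -0.44580465  0.39508061] [[0.82, -0.01, -0.57], [0.03, -1.0, 0.06], [-0.57, -0.07, -0.82]]
n 12 row cm [1.85, -2.04, 1.72] rad [-0.016, 0.014, -0.017]
max dq/row [0.03 0.07 0.07 0.05 0.02 0.1 ] (lim .15 .15 .18..) end q [-1.23  0.08  2.42  1.35  1.18 -0.87]
[[0.41, -0.42, 0.37, 0.18, -0.44, 0.53], [0.43, -0.36, 0.3, 0.19, -0.38, 0.45], [0.44, -0.29, 0.23, 0.2, -0.33, 0.37], [0.46, -0.22, 0.16, 0.21, -0.28, 0.29]]
n 4 row cm [3.25, -0.0, 0.0] rad [0.0, 0.0, 0.0]
max dq/row [0.09 0.08 0.06 0.09 0.06 0.03] (lim .15 .15 .18..) end q [-0.9   0.4   2.21  1.69  0.99 -0.98]
[[0.49, -0.17, 0.1, 0.24, -0.24, 0.22], [0.52, -0.16, 0.09, 0.27, -0.23, 0.21], [0.55, -0.16, 0.07, 0.3, -0.22, 0.2], [0.58, -0.15, 0.06, 0.33, -0.22, 0.18]]
n 8 row cm [-2.2, -0.26, -2.42] rad [0.0, 0.0, 0.0]
max dq/row [0.03 0.12 0.04 0.07 0.06 0.1 ] (lim .15 .15 .18..) end q [-1.09 -0.46  2.35  1.21  1.25 -0.22]
[[0.57, -0.15, 0.09, 0.32, -0.22, 0.21], [0.55, -0.15, 0.15, 0.3, -0.22, 0.28], [0.53, -0.15, 0.22, 0.28, -0.22, 0.34], [0.51, -0.15, 0.28, 0.26, -0.22, 0.4]]
tilt 158.4722680756021
n 26 row cm [0.
[... 204 characters left out ...]
1, 0.26, -0.27, 0.4], [0.5, -0.15, 0.31, 0.25, -0.29, 0.35], [0.5, -0.15, 0.31, 0.24, -0.28, 0.3], [0.5, -0.15, 0.31, 0.23, -0.23, 0.27]]
tilt 158.4722680756021
n 26 row cm [0.0, -0.0, 0.0] rad [-0.107, 0.004, 0.032]
IK fail 20 0.0343805838275116
IK fail 21 0.07555270089506748
IK fail 22 0.11649564440704423
IK fail 23 0.15738383499539954
IK fail 24 0.1986761359035912
IK fail 25 0.24167716170372427
max dq/row [0.02 0.11 0.03 0.05 0.05 0.16] (lim .15 .15 .18..) end q [-1.2  -0.75  2.64  1.56  1.27 -3.  ]
[[0.5, -0.15, 0.31, 0.24, -0.21, 0.43], [0.5, -0.15, 0.31, 0.23, -0.17, 0.4], [0.5, -0.15, 0.31, 0.21, -0.15, 0.35], [0.5, -0.15, 0.31, 0.21, -0.17, 0.3], [0.5, -0.15, 0.31, 0.2, -0.17, 0.36]]
```

Call:
{"name": "drive_tool", "arguments": {
  "grip": 0,
  "moves": [
    [[1.85,-2.04,1.72],[-0.016,0.014,-0.017]],
    [[1.85,-2.04,1.72],[-0.016,0.014,-0.017]],
    [[1.85,-2.04,1.72],[-0.016,0.014,-0.017]],
    [[1.85,-2.04,1.72],[-0.016,0.014,-0.017]],
    [[1.85,-2.04,1.72],[-0.016,0.014,-0.017]],
    [[1.85,-2.04,1.72],[-0.016,0.014,-0.017]],
    [[1.85,-2.04,1.72],[-0.016,0.014,-0.017]],
    [[1.85,-2.04,1.72],[-0.016,0.014,-0.017]]
  ]
}}

```text
t: 4.13
tool_pos: [0.4521, -0.266, 0.2096]
eef_rot: [0.009, 0.966, 0.088, -0.242]
force: [-0.3, -0.5, -0.8]
finger_gap: 0.0852
```

Call:
{"name": "drive_tool", "arguments": {
  "moves": [
    [[1.85,-2.04,1.72],[-0.016,0.014,-0.017]],
    [[1.85,-2.04,1.72],[-0.016,0.014,-0.017]],
    [[1.85,-2.04,1.72],[-0.016,0.014,-0.017]],
    [[1.85,-2.04,1.72],[-0.016,0.014,-0.017]],
    [[0,0,0],[0,0,0]],
    [[0,0,0],[0,0,0]],
    [[0,0,0],[0,0,0]],
    [[0,0,0],[0,0,0]]
  ]
}}

```text
t: 4.8
tool_pos: [0.4699, -0.1809, 0.1189]
eef_rot: [0.029, 0.969, 0.127, -0.211]
force: [0.3, -1.2, 0.2]
finger_gap: 0.0855
```

```bash
python3 - <<'E'
from plan import *
from h import *
s,p,M=state(); q=s["joint_positions"]; print(s["t"],p,q.round(2),s["force"])
J=np.array([.578,-.15,.062]); T=tool(np.radians(25),np.radians(15),-1); g=J+.002*T[:,0]
plan(q,p,M,g,T,5)
ims=[]
for n,b in(("scene",(100,300,300,540)),("top",(140,340,260,500))):
    c=eyes.read_camera(n); a=np.array(c["pixels"])
    u=proj(c,p); cv2.circle(a,(int(u[0]),int(u[1])),2,(0,0,255),-1)
    for z in (.0,.105): u=proj(c,[J[0],J[1],z]); cv2.circle(a,(int(round(u[0])),int(round(u[1]))),1,(255,0,255),-1)
    ims.append(cv2.resize(a[b[0]:b[1],b[2]:b[3]],(400,333)))
cv2.imwrite("pics/pre.png",np.hstack(ims))
E
```

```text
4.8 [ 0.46988119 -0.18094893  0.11885493] [-1.23  0.09  2.41  1.37  1.18 -0.87] [ 0.27887144 -1.22047458  0.17516816]
n 5 row cm [2.56, -0.04, 0.09] rad [0.001, -0.002, -0.0]
max dq/row [0.07 0.07 0.05 0.07 0.05 0.02] (lim .15 .15 .18..) end q [-0.9   0.4   2.21  1.69  0.99 -0.98]
[[0.49, -0.17, 0.11, 0.24, -0.24, 0.23], [0.51, -0.17, 0.1, 0.26, -0.24, 0.22], [0.54, -0.16, 0.08, 0.28, -0.23, 0.21], [0.56, -0.16, 0.07, 0.31, -0.22, 0.19], [0.58, -0.15, 0.06, 0.33, -0.22, 0.18]]
```

View pics/pre.png

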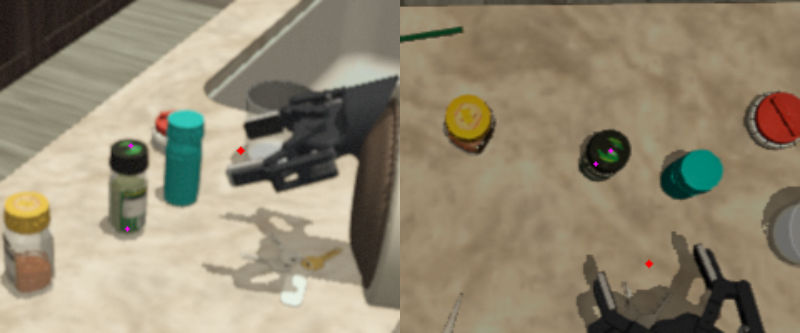

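The approach path passes close to the turquoise jar: it sits 79 mm to the side, and the fingers reach 57 mm out when fully open. I'll part-close the fingers first.

Call:
{"name": "drive_tool", "arguments": {
  "grip": 0.28,
  "moves": [
    [[0,0,0],[0,0,0]],
    [[0,0,0],[0,0,0]],
    [[0,0,0],[0,0,0]],
    [[0,0,0],[0,0,0]],
    [[0,0,0],[0,0,0]],
    [[0,0,0],[0,0,0]],
    [[0,0,0],[0,0,0]],
    [[0,0,0],[0,0,0]]
  ]
}}

```text
t: 5.57
tool_pos: [0.4692, -0.1786, 0.1169]
eef_rot: [0.027, 0.969, 0.128, -0.211]
force: [0.4, -0.4, -0.7]
finger_gap: 0.0609
```

Call:
{"name": "drive_tool", "arguments": {
  "moves": [
    [[2.5,0,0.05],[0,0,0]],
    [[2.5,0,0.05],[0,0,0]],
    [[2.5,0,0.05],[0,0,0]],
    [[2.2,0,0.05],[0,0,0]],
    [[1.6,0,0],[0,0,0]],
    [[1.3,0,0],[0,0,0]],
    [[0,0,0],[0,0,0]],
    [[0,0,0],[0,0,0]]
  ]
}}

```text
t: 6.23
tool_pos: [0.579, -0.1485, 0.0625]
eef_rot: [0.027, 0.969, 0.128, -0.211]
force: [-0.3, 0.1, 0.1]
finger_gap: 0.0618
```

```bash
python3 - <<'E'
from plan import *
from h import *
s,p,M=state(); print(s["t"],p,s["force"],"tool err",(M.T@(np.array([.578,-.15,.062])+.002*M[:,0]-p)).round(4))
J=[.578,-.15]
ims=[]
for n,b in(("scene",(120,270,300,480)),("top",(170,320,310,490))):
    c=eyes.read_camera(n); a=np.array(c["pixels"])
    ims.append(cv2.resize(a[b[0]:b[1],b[2]:b[3]],(400,333)))
    for m in eyes.masks_of("black_lid_jar_mid",c): print(n,m["score"],m["extent"])
cv2.imwrite("pics/at.png",np.hstack(ims))
E
```

```text
6.2333 [ 0.57898388 -0.14848609  0.06248732] [-0.27480142  0.1046739   0.06815793] tool err [0.001  0.0012 0.001 ]
scene 0.83 [399.6, 166.2, 419.8, 183.1]
scene 0.68 [365.9, 185.3, 391.0, 241.9]
top 0.95 [420.4, 225.8, 457.5, 255.5]
top 0.67 [365.7, 217.3, 399.0, 246.7]
```

View pics/at.png

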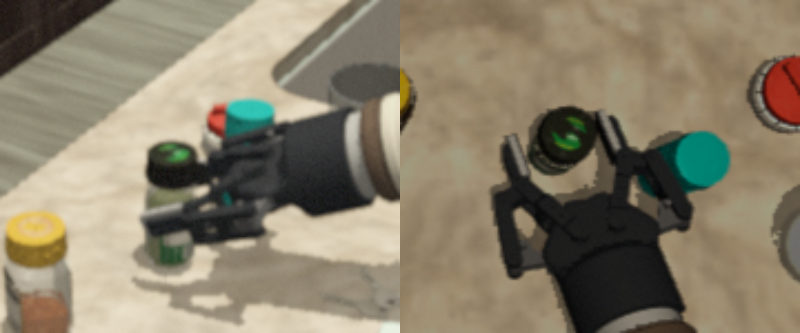

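The jar sits between the pads. The turquoise jar may have shifted a few mm, which doesn't matter. Next I'll close the fingers and lift.

Call:
{"name": "drive_tool", "arguments": {
  "grip": 1,
  "moves": [
    [[0,0,0],[0,0,0]],
    [[0,0,0],[0,0,0]],
    [[0,0,0],[0,0,0]],
    [[0,0,0],[0,0,0]],
    [[0,0,0],[0,0,0]],
    [[0,0,0],[0,0,0]],
    [[0,0,0],[0,0,0]],
    [[0,0,0],[0,0,0]]
  ]
}}

```text
t: 7.1
tool_pos: [0.5794, -0.1497, 0.0633]
eef_rot: [0.027, 0.969, 0.127, -0.21]
force: [-2.9, -2.8, 5.0]
finger_gap: 0.0387
```

```bash
python3 - <<'E'
from plan import *
s,p,M=state(); print(s["t"],p,M.round(3).tolist(),s["force"],s["finger_gap"])
np.savez("grasp.npz",p=p,M=M)
q=s["joint_positions"]
a=plan(q,p,M,p+[0,0,.1],M,6)
b=plan(*a,p+[-.08,0,.25],M,8)
up=tool(np.radians(-8),np.radians(15),-1)@R.from_euler('X',2.9).as_matrix()
print("tilt",np.degrees(np.arccos((up@M.T)[2,2])))
d=plan(*b,b[1],up,30)
E
```

```text
7.1 [ 0.57936499 -0.14966377  0.06329208] [[0.879, 0.258, -0.401], [0.235, -0.966, -0.106], [-0.415, -0.001, -0.91]] [-2.85450655 -2.76044433  4.99648707] 0.038679493033698206
n 6 row cm [-0.69, -0.0, -1.52] rad [0.0, 0.0, 0.0]
max dq/row [0.   0.05 0.01 0.03 0.   0.05] (lim .15 .15 .18..) end q [-0.9   0.1   2.25  1.52  0.99 -0.67]
[[0.58, -0.15, 0.08, 0.33, -0.22, 0.2], [0.58, -0.15, 0.1, 0.33, -0.22, 0.22], [0.58, -0.15, 0.11, 0.33, -0.22, 0.23], [0.58, -0.15, 0.13, 0.33, -0.22, 0.25], [0.58, -0.15, 0.15, 0.33, -0.22, 0.27], [0.58, -0.15, 0.16, 0.33, -0.22, 0.28]]
n 8 row cm [-1.66, -0.26, -1.31] rad [0.0, 0.0, 0.0]
max dq/row [0.03 0.07 0.02 0.05 0.05 0.06] (lim .15 .15 .18..) end q [-1.1  -0.46  2.36  1.21  1.25 -0.22]
[[0.57, -0.15, 0.18, 0.32, -0.22, 0.3], [0.55, -0.15, 0.22, 0.3, -0.22, 0.34], [0.53, -0.15, 0.26, 0.28, -0.22, 0.38], [0.51, -0.15, 0.29, 0.26, -0.22, 0.41]]
tilt 158.82077234285651
n 30 row cm [0.0, 0.0, -0.0] rad [0.093, 0.003, -0.027]
max dq/row [0.01 0.03 0.02 0.03 0.03 0.09] (lim .15 .15 .18..) end q [-1.17 -0.08  2.46  1.76  1.58  2.08]
[[0.5, -0.15, 0.31, 0.25, -0.23, 0.43], [0.5, -0.15, 0.31, 0.25, -0.27, 0.4], [0.5, -0.15, 0.31, 0.25, -0.29, 0.35], [0.5, -0.15, 0.31, 0.24, -0.27, 0.3], [0.5, -0.15, 0.31, 0.23, -0.23, 0.27]]
```

Gripped: the gap is 38.7 mm for a 40 mm jar. Next comes the lift.

Call:
{"name": "drive_tool", "arguments": {
  "moves": [
    [[-0.35,0,-0.75],[0,0,0]],
    [[-0.7,0,-1.5],[0,0,0]],
    [[-0.7,0,-1.5],[0,0,0]],
    [[-0.7,0,-1.5],[0,0,0]],
    [[-0.7,0,-1.5],[0,0,0]],
    [[-0.7,0,-1.5],[0,0,0]],
    [[-0.7,0,-1.5],[0,0,0]],
    [[-0.7,0,-1.5],[0,0,0]]
  ]
}}

```text
t: 7.77
tool_pos: [0.5775, -0.1487, 0.1863]
eef_rot: [0.027, 0.968, 0.128, -0.212]
force: [-0.5, 0.4, -1.2]
finger_gap: 0.039
```

Call:
{"name": "drive_tool", "arguments": {
  "moves": [
    [[-1.66,-0.26,-1.31],[0,0,0]],
    [[-1.66,-0.26,-1.31],[0,0,0]],
    [[-1.66,-0.26,-1.31],[0,0,0]],
    [[-1.66,-0.26,-1.31],[0,0,0]],
    [[-1.66,-0.26,-1.31],[0,0,0]],
    [[-1.66,-0.26,-1.31],[0,0,0]],
    [[-0.8,-0.1,-0.6],[0,0,0]],
    [[0,0,0],[0,0,0]]
  ]
}}

```text
t: 8.43
tool_pos: [0.513, -0.1504, 0.31]
eef_rot: [0.029, 0.969, 0.127, -0.211]
force: [-1.1, 1.1, -0.9]
finger_gap: 0.0387
```

```bash
python3 - <<'E'
from plan import *
from h import *
s,p,M=state(); print(s["t"],p,s["joint_positions"].round(2),s["force"],s["finger_gap"])
up=tool(np.radians(-8),np.radians(15),-1)@R.from_euler('X',2.9).as_matrix()
d=plan(s["joint_positions"],p,M,p,up,30)
ims=[]
for n in("scene","top"):
    ims.append(cv2.resize(np.array(eyes.read_camera(n)["pixels"]),(400,300)))
cv2.imwrite("pics/lift.png",np.hstack(ims))
E
```

```text
8.4333 [ 0.5130015  -0.15040615  0.30995107] [-1.06 -0.41  2.33  1.23  1.21 -0.23] [-1.10023962  1.06810237 -0.9036387 ] 0.03865228428443975
n 30 row cm [0.0, 0.0, -0.0] rad [0.093, 0.003, -0.027]
max dq/row [0.01 0.03 0.02 0.03 0.03 0.09] (lim .15 .15 .18..) end q [-1.13 -0.04  2.43  1.79  1.56  2.06]
[[0.51, -0.15, 0.31, 0.26, -0.23, 0.43], [0.51, -0.15, 0.31, 0.27, -0.27, 0.4], [0.51, -0.15, 0.31, 0.26, -0.29, 0.35], [0.51, -0.15, 0.31, 0.25, -0.28, 0.3], [0.51, -0.15, 0.31, 0.24, -0.23, 0.27]]
```

View pics/lift.png

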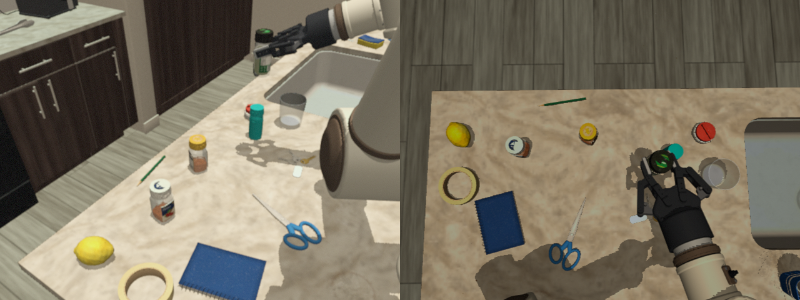

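Lifted and held upright, and all the other jars are still standing. Next I'll turn it over.

Call:
{"name": "drive_tool", "arguments": {
  "moves": [
    [[0,0,0],[0.05,0,-0.015]],
    [[0,0,0],[0.093,0.003,-0.027]],
    [[0,0,0],[0.093,0.003,-0.027]],
    [[0,0,0],[0.093,0.003,-0.027]],
    [[0,0,0],[0.093,0.003,-0.027]],
    [[0,0,0],[0.093,0.003,-0.027]],
    [[0,0,0],[0.093,0.003,-0.027]],
    [[0,0,0],[0.093,0.003,-0.027]]
  ]
}}

```text
t: 9.2
tool_pos: [0.5133, -0.1493, 0.3066]
eef_rot: [-0.333, 0.902, 0.144, -0.235]
force: [1.5, 0.4, -0.6]
finger_gap: 0.0387
```

Call:
{"name": "drive_tool", "arguments": {
  "moves": [
    [[0,0,0],[0.093,0.003,-0.027]],
    [[0,0,0],[0.093,0.003,-0.027]],
    [[0,0,0],[0.093,0.003,-0.027]],
    [[0,0,0],[0.093,0.003,-0.027]],
    [[0,0,0],[0.093,0.003,-0.027]],
    [[0,0,0],[0.093,0.003,-0.027]],
    [[0,0,0],[0.093,0.003,-0.027]],
    [[0,0,0],[0.093,0.003,-0.027]]
  ]
}}

```text
t: 9.87
tool_pos: [0.5134, -0.1494, 0.3067]
eef_rot: [-0.662, 0.702, 0.139, -0.224]
force: [0.2, -0.1, -1.7]
finger_gap: 0.0389
```

Call:
{"name": "drive_tool", "arguments": {
  "moves": [
    [[0,0,0],[0.093,0.003,-0.027]],
    [[0,0,0],[0.093,0.003,-0.027]],
    [[0,0,0],[0.093,0.003,-0.027]],
    [[0,0,0],[0.093,0.003,-0.027]],
    [[0,0,0],[0.093,0.003,-0.027]],
    [[0,0,0],[0.093,0.003,-0.027]],
    [[0,0,0],[0.093,0.003,-0.027]],
    [[0,0,0],[0.093,0.003,-0.027]]
  ]
}}

```text
t: 10.53
tool_pos: [0.5134, -0.1494, 0.3066]
eef_rot: [0.893, -0.398, -0.114, 0.179]
force: [0.6, -0.1, -1.9]
finger_gap: 0.0387
```

Call:
{"name": "drive_tool", "arguments": {
  "moves": [
    [[0,0,0],[0.093,0.003,-0.027]],
    [[0,0,0],[0.093,0.003,-0.027]],
    [[0,0,0],[0.093,0.003,-0.027]],
    [[0,0,0],[0.093,0.003,-0.027]],
    [[0,0,0],[0.093,0.003,-0.027]],
    [[0,0,0],[0.093,0.003,-0.027]],
    [[0,0,0],[0.05,0,-0.015]],
    [[0,0,0],[0,0,0]]
  ]
}}

```text
t: 11.2
tool_pos: [0.5132, -0.1486, 0.3064]
eef_rot: [0.984, -0.104, -0.081, 0.124]
force: [-0.3, 1.1, -2.4]
finger_gap: 0.0387
```

Call:
{"name": "drive_tool", "arguments": {
  "moves": [
    [[0,0,0],[0,0,0]],
    [[0,0,0],[0,0,0]],
    [[0,0,0],[0,0,0]],
    [[0,0,0],[0,0,0]],
    [[0,0,0],[0,0,0]],
    [[0,0,0],[0,0,0]],
    [[0,0,0],[0,0,0]],
    [[0,0,0],[0,0,0]]
  ]
}}

```text
t: 11.87
tool_pos: [0.5133, -0.1501, 0.3087]
eef_rot: [0.983, -0.107, -0.083, 0.123]
force: [0.1, 0.8, -1.5]
finger_gap: 0.0389
```

```bash
python3 - <<'E'
from plan import *
from h import *
s,p,M=state(); g=np.load("grasp.npz"); print(s["t"],p,s["joint_positions"].round(2),s["force"],s["finger_gap"])
print("tilt if rigid",np.degrees(np.arccos((M@g["M"].T)[2,2])))
ims=[]
for n in("scene","top"):
    c=eyes.read_camera(n);a=np.array(c["pixels"]); u,v=map(int,proj(c,p)); u=min(max(u,120),520);v=min(max(v,90),390)
    ims.append(cv2.resize(a[v-90:v+90,u-120:u+120],(400,300)))
cv2.imwrite("pics/inv.png",np.hstack(ims))
E
```

```text
11.8667 [ 0.51329653 -0.15006851  0.30867027] [-1.13 -0.03  2.43  1.79  1.56  2.07] [ 0.05385155  0.82277578 -1.46583324] 0.03886843581257027
tilt if rigid 158.89556887144218
```

View pics/inv.png

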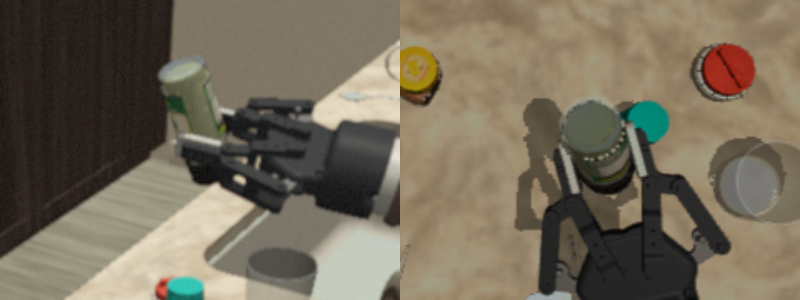

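The jar is lid-down, about 21° off vertical. I'll hold for another 0.67 s, then turn it back.

Call:
{"name": "drive_tool", "arguments": {
  "moves": [
    [[0,0,0],[0,0,0]],
    [[0,0,0],[0,0,0]],
    [[0,0,0],[0,0,0]],
    [[0,0,0],[0,0,0]],
    [[0,0,0],[0,0,0]],
    [[0,0,0],[0,0,0]],
    [[0,0,0],[0,0,0]],
    [[0,0,0],[-0.05,0,0.015]]
  ]
}}

```text
t: 12.63
tool_pos: [0.5132, -0.1495, 0.3083]
eef_rot: [0.979, -0.132, -0.085, 0.129]
force: [-0.0, -0.3, -1.7]
finger_gap: 0.039
```

Call:
{"name": "drive_tool", "arguments": {
  "moves": [
    [[0,0,0],[-0.093,-0.003,0.027]],
    [[0,0,0],[-0.093,-0.003,0.027]],
    [[0,0,0],[-0.093,-0.003,0.027]],
    [[0,0,0],[-0.093,-0.003,0.027]],
    [[0,0,0],[-0.093,-0.003,0.027]],
    [[0,0,0],[-0.093,-0.003,0.027]],
    [[0,0,0],[-0.093,-0.003,0.027]],
    [[0,0,0],[-0.093,-0.003,0.027]]
  ]
}}

```text
t: 13.3
tool_pos: [0.5133, -0.1501, 0.3085]
eef_rot: [0.843, -0.487, -0.123, 0.193]
force: [-0.4, 1.1, -1.6]
finger_gap: 0.0388
```

Call:
{"name": "drive_tool", "arguments": {
  "moves": [
    [[0,0,0],[-0.093,-0.003,0.027]],
    [[0,0,0],[-0.093,-0.003,0.027]],
    [[0,0,0],[-0.093,-0.003,0.027]],
    [[0,0,0],[-0.093,-0.003,0.027]],
    [[0,0,0],[-0.093,-0.003,0.027]],
    [[0,0,0],[-0.093,-0.003,0.027]],
    [[0,0,0],[-0.093,-0.003,0.027]],
    [[0,0,0],[-0.093,-0.003,0.027]]
  ]
}}

```text
t: 13.97
tool_pos: [0.5132, -0.15, 0.3086]
eef_rot: [-0.582, 0.767, 0.143, -0.229]
force: [0.2, 0.3, -2.4]
finger_gap: 0.0387
```

Call:
{"name": "drive_tool", "arguments": {
  "moves": [
    [[0,0,0],[-0.093,-0.003,0.027]],
    [[0,0,0],[-0.093,-0.003,0.027]],
    [[0,0,0],[-0.093,-0.003,0.027]],
    [[0,0,0],[-0.093,-0.003,0.027]],
    [[0,0,0],[-0.093,-0.003,0.027]],
    [[0,0,0],[-0.093,-0.003,0.027]],
    [[0,0,0],[-0.093,-0.003,0.027]],
    [[0,0,0],[-0.093,-0.003,0.027]]
  ]
}}

```text
t: 14.63
tool_pos: [0.5132, -0.1499, 0.3086]
eef_rot: [-0.235, 0.934, 0.141, -0.231]
force: [-0.5, -0.1, -1.1]
finger_gap: 0.0385
```

Call:
{"name": "drive_tool", "arguments": {
  "moves": [
    [[0,0,0],[-0.093,-0.003,0.027]],
    [[0,0,0],[-0.093,-0.003,0.027]],
    [[0,0,0],[-0.093,-0.003,0.027]],
    [[0,0,0],[-0.093,-0.003,0.027]],
    [[0,0,0],[-0.05,0,0.015]],
    [[0,0,0],[0,0,0]],
    [[0,0,0],[0,0,0]],
    [[0,0,0],[0,0,0]]
  ]
}}

```text
t: 15.3
tool_pos: [0.5132, -0.15, 0.3085]
eef_rot: [-0.022, 0.967, 0.131, -0.216]
force: [-0.5, 0.0, -0.7]
finger_gap: 0.0388
```

```bash
python3 - <<'E'
from plan import *
s,p,M=state(); g=np.load("grasp.npz"); print(s["t"],p,s["joint_positions"].round(2),s["finger_gap"])
a=plan(s["joint_positions"],p,M,g["p"]+[0,0,.06],g["M"],14)
plan(*a,g["p"],g["M"],6)
E
```

```text
15.3 [ 0.5132374  -0.14996892  0.30852136] [-1.07 -0.38  2.32  1.23  1.24 -0.15] 0.03881975608179132
n 14 row cm [0.96, 0.19, 1.01] rad [-0.007, -0.0, 0.002]
max dq/row [0.01 0.05 0.02 0.03 0.03 0.05] (lim .15 .15 .18..) end q [-0.9   0.21  2.24  1.59  0.99 -0.8 ]
[[0.52, -0.15, 0.3, 0.27, -0.22, 0.41], [0.53, -0.15, 0.26, 0.28, -0.22, 0.37], [0.55, -0.15, 0.22, 0.29, -0.22, 0.33], [0.56, -0.15, 0.18, 0.31, -0.22, 0.3], [0.57, -0.15, 0.14, 0.32, -0.22, 0.26]]
n 6 row cm [0.41, 0.0, 0.91] rad [0.0, 0.0, 0.0]
max dq/row [0.   0.03 0.01 0.02 0.   0.03] (lim .15 .15 .18..) end q [-0.9   0.4   2.21  1.69  1.   -0.98]
[[0.58, -0.15, 0.11, 0.33, -0.22, 0.23], [0.58, -0.15, 0.1, 0.33, -0.22, 0.22], [0.58, -0.15, 0.09, 0.33, -0.22, 0.21], [0.58, -0.15, 0.08, 0.33, -0.22, 0.2], [0.58, -0.15, 0.07, 0.33, -0.22, 0.19], [0.58, -0.15, 0.06, 0.33, -0.22, 0.18]]
```

Call:
{"name": "drive_tool", "arguments": {
  "moves": [
    [[0.96,0.19,1.01],[-0.007,0,0.002]],
    [[0.96,0.19,1.01],[-0.007,0,0.002]],
    [[0.96,0.19,1.01],[-0.007,0,0.002]],
    [[0.96,0.19,1.01],[-0.007,0,0.002]],
    [[0.96,0.19,1.01],[-0.007,0,0.002]],
    [[0.96,0.19,1.01],[-0.007,0,0.002]],
    [[0.96,0.19,1.01],[-0.007,0,0.002]],
    [[0.96,0.19,1.01],[-0.007,0,0.002]]
  ]
}}

```text
t: 15.97
tool_pos: [0.5509, -0.1485, 0.2017]
eef_rot: [0.007, 0.969, 0.129, -0.212]
force: [0.8, 0.3, -1.7]
finger_gap: 0.0387
```

Call:
{"name": "drive_tool", "arguments": {
  "moves": [
    [[0.96,0.19,1.01],[-0.007,0,0.002]],
    [[0.96,0.19,1.01],[-0.007,0,0.002]],
    [[0.96,0.19,1.01],[-0.007,0,0.002]],
    [[0.96,0.19,1.01],[-0.007,0,0.002]],
    [[0.96,0.19,1.01],[-0.007,0,0.002]],
    [[0.96,0.19,1.01],[-0.007,0,0.002]],
    [[0,0,0],[0,0,0]],
    [[0,0,0],[0,0,0]]
  ]
}}

```text
t: 16.63
tool_pos: [0.5795, -0.1504, 0.1227]
eef_rot: [0.028, 0.969, 0.128, -0.21]
force: [-1.0, -0.4, -1.0]
finger_gap: 0.0386
```

```bash
python3 - <<'E'
from plan import *
from h import *
s,p,M=state(); g=np.load("grasp.npz"); print(s["t"],p,s["finger_gap"],"rot err",R.from_matrix(M.T@g["M"]).as_rotvec().round(3))
plan(s["joint_positions"],p,M,g["p"],g["M"],8)
ims=[]
for n,b in(("scene",(80,290,280,560)),("top",(120,330,260,540))):
    c=eyes.read_camera(n); a=np.array(c["pixels"])
    X=p-g["p"]+[.578,-.15,0]
    for z in(0,.105): u=proj(c,X+[0,0,z]); cv2.circle(a,(round(u[0]),round(u[1])),1,(255,0,255),-1)
    ims.append(cv2.resize(a[b[0]:b[1],b[2]:b[3]],(400,300)))
cv2.imwrite("pics/preplace.png",np.hstack(ims))
E
```

```text
16.6333 [ 0.57949315 -0.1504433   0.12265577] 0.03864680991942509 rot err [ 0.002 -0.002  0.   ]
n 8 row cm [0.31, -0.01, 0.68] rad [0.0, -0.0, 0.0]
max dq/row [0.   0.02 0.01 0.01 0.   0.02] (lim .15 .15 .18..) end q [-0.9   0.4   2.21  1.69  1.   -0.98]
[[0.58, -0.15, 0.12, 0.33, -0.22, 0.23], [0.58, -0.15, 0.1, 0.33, -0.22, 0.22], [0.58, -0.15, 0.09, 0.33, -0.22, 0.2], [0.58, -0.15, 0.07, 0.33, -0.22, 0.19]]
```

View pics/preplace.png

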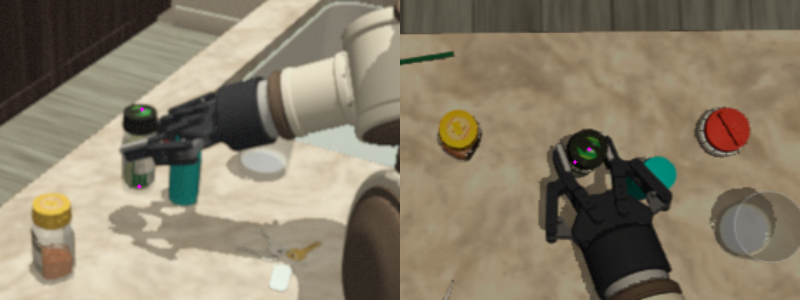

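The jar is upright and lines up with the rigid-grasp projection, so there was no slip. I'll lower it gently.

Call:
{"name": "drive_tool", "arguments": {
  "moves": [
    [[0.42,0,0.9],[0,0,0]],
    [[0.42,0,0.9],[0,0,0]],
    [[0.42,0,0.9],[0,0,0]],
    [[0.42,0,0.9],[0,0,0]],
    [[0.35,0,0.8],[0,0,0]],
    [[0.25,0,0.6],[0,0,0]],
    [[0.14,0,0.3],[0,0,0]],
    [[0,0,0],[0,0,0]]
  ]
}}

```text
t: 17.4
tool_pos: [0.5797, -0.1508, 0.065]
eef_rot: [0.029, 0.969, 0.127, -0.209]
force: [-1.0, -0.3, -2.3]
finger_gap: 0.0385
```

Call:
{"name": "drive_tool", "arguments": {
  "moves": [
    [[0.05,0,0.1],[0,0,0]],
    [[0,0,0],[0,0,0]],
    [[0,0,0],[0,0,0]],
    [[0,0,0],[0,0,0]],
    [[0,0,0],[0,0,0]],
    [[0,0,0],[0,0,0]],
    [[0,0,0],[0,0,0]],
    [[0,0,0],[0,0,0]]
  ]
}}

```text
t: 18.07
tool_pos: [0.5799, -0.1507, 0.064]
eef_rot: [0.029, 0.969, 0.127, -0.209]
force: [-0.6, 0.3, -1.6]
finger_gap: 0.0386
```

Call:
{"name": "drive_tool", "arguments": {
  "moves": [
    [[0.04,0,0.08],[0,0,0]],
    [[0,0,0],[0,0,0]],
    [[0,0,0],[0,0,0]],
    [[0,0,0],[0,0,0]],
    [[0,0,0],[0,0,0]],
    [[0,0,0],[0,0,0]],
    [[0,0,0],[0,0,0]],
    [[0,0,0],[0,0,0]]
  ]
}}

```text
t: 18.73
tool_pos: [0.5801, -0.1508, 0.0633]
eef_rot: [0.029, 0.969, 0.127, -0.209]
force: [-0.8, 1.3, 2.5]
finger_gap: 0.0388
```

Force z rose to +2.5 N, so the jar is touching the worktop. I'll open only partway so the linkage doesn't hit the turquoise jar.

Call:
{"name": "drive_tool", "arguments": {
  "grip": 0.28,
  "moves": [
    [[0,0,0],[0,0,0]],
    [[0,0,0],[0,0,0]],
    [[0,0,0],[0,0,0]],
    [[0,0,0],[0,0,0]],
    [[0,0,0],[0,0,0]],
    [[0,0,0],[0,0,0]],
    [[0,0,0],[0,0,0]],
    [[0,0,0],[0,0,0]]
  ]
}}

```text
t: 19.4
tool_pos: [0.5799, -0.1507, 0.063]
eef_rot: [0.029, 0.969, 0.127, -0.209]
force: [0.3, 0.4, -0.9]
finger_gap: 0.0615
```

Call:
{"name": "drive_tool", "arguments": {
  "moves": [
    [[-0.8,0,0],[0,0,0]],
    [[-1.5,0,0],[0,0,0]],
    [[-2,0,0],[0,0,0]],
    [[-2,0,0],[0,0,0]],
    [[-2,0,0],[0,0,0]],
    [[-2,0,0],[0,0,0]],
    [[-2,0,0],[0,0,0]],
    [[0,0,0],[0,0,0]]
  ]
}}

```text
t: 20.07
tool_pos: [0.4703, -0.1813, 0.1149]
eef_rot: [0.03, 0.969, 0.126, -0.209]
force: [0.1, -0.1, 0.2]
finger_gap: 0.0615
```

Call:
{"name": "drive_tool", "arguments": {
  "moves": [
    [[-1,0,-1],[0,0,0]],
    [[-1,0,-1],[0,0,0]],
    [[-1,0,-1],[0,0,0]],
    [[-1,0,-1],[0,0,0]],
    [[0,0,0],[0,0,0]],
    [[0,0,0],[0,0,0]],
    [[0,0,0],[0,0,0]],
    [[0,0,0],[0,0,0]]
  ]
}}

```text
t: 20.73
tool_pos: [0.4524, -0.1839, 0.1659]
eef_rot: [0.028, 0.969, 0.128, -0.209]
force: [-0.7, 0.2, -0.7]
finger_gap: 0.0618
```

```bash
python3 - <<'E'
from plan import *
from h import *
s,p,M=state(); print(s["t"],p,s["force"],s["finger_gap"])
ims=[]
for n,b in(("scene",(120,300,240,480)),("top",(120,300,260,500))):
    c=eyes.read_camera(n); a=np.array(c["pixels"])
    for t,h in(("black_lid_jar_mid",.105),("yellow_lid_jar_mid",.1),("white_lid_jar_mid",.098)):
        for m in eyes.masks_of(t,c):
            y,x=np.nonzero(m["pixels"]); print(n,t,m["score"],atz(c,x.mean(),y.mean(),h/2).round(3))
    ims.append(cv2.resize(a[b[0]:b[1],b[2]:b[3]],(400,300)))
cv2.imwrite("pics/end.png",np.hstack(ims))
E
```

```text
20.7333 [ 0.45238342 -0.18392641  0.16587999] [-0.7384384   0.22347477 -0.65483539] 0.06180242305612127
scene black_lid_jar_mid 0.73 [ 0.557 -0.233  0.052]
scene black_lid_jar_mid 0.72 [ 0.579 -0.152  0.052]
scene yellow_lid_jar_mid 0.97 [ 0.611 -0.014  0.05 ]
scene white_lid_jar_mid 0.81 [0.577 0.173 0.049]
top black_lid_jar_mid 0.76 [ 0.58  -0.154  0.052]
top black_lid_jar_mid 0.56 [ 0.559 -0.239  0.052]
top yellow_lid_jar_mid 0.9 [ 0.613 -0.016  0.05 ]
top white_lid_jar_mid 0.7 [ 0.614 -0.016  0.049]
```

View pics/end.png

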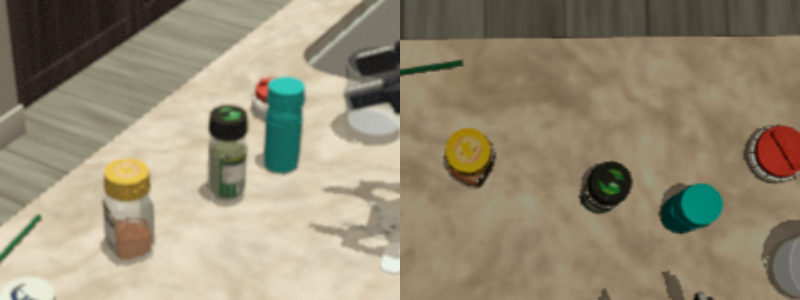

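The jar stands upright at its old spot, all the other jars are in place, and the arm is clear.

```bash
python3 -c "
from plant import job; print(job.finish_job())"
```

```text
the job is handed in; nothing more can be done
None
```

I turned the black-lidded jar over and stood it back upright where it was. I handed the job in at about 21 s of the 54 s limit; it gives no verdict.

- **Turn:** I gripped the jar from the side, lifted it to about 0.31 m and rolled it until its lid pointed about 21° from straight down. It stayed there for about 1.3 s. The finger gap stayed near 38.7 mm and the pictures showed no slip.
- **Placing:** The jar touched down with about 2.5 N. I then opened the fingers partway and backed the arm clear.
- **Black-lidded jar at the end:** It stood upright at about (0.58, -0.153), within 3 mm of where both cameras put it at the start.
- **Yellow and white jars:** The yellow jar measured unmoved. The white jar was unmoved in the scene camera. In the top camera the network's only white-lid report landed on the yellow jar, so that view did not confirm it.
- **Turquoise jar:** Halfway through, its outline seemed to shift a few mm. At the end it stood within about 4 mm of its start, which is within measuring error, so I can't say for certain whether it was touched.

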